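Un-nest the plant pots onto their saucers

ROBOT

A 7-joint arm with a two-finger parallel gripper is mounted at the origin on the work surface. World frame = base frame: x ahead of the robot, y to its left, z up, the work surface at z = 0. Lengths are in m, angles in rad, forces in N, time in s.
With the tool pointing down it reaches from about 0.4 to 0.85 m from the base axis. Payload 10.4 kg.
Tool frame: the origin (TCP) lies at the very end of the fingers, on their centre line; the grasp point (between the pads) lies r.tcp_to_grasp behind it (r.tcp_to_grasp is the distance from the TCP to the grasp point, in m); z points along the fingers, y is the line along which they close (so a half turn about z gives the same grasp; the last joint's range is limited). The gripper opens to 87 mm and grips with 3 to 60 N. Pads are 19 mm wide; open, the fingers measure 117 mm over their backs; the gripper's body (75 mm by 190 mm) begins 51 mm behind the grasp point.
Start: joints at [-1.349, 0.332, -0.065, 1.46, 0.022, 1.35, -0.088], TCP at [0.151, 0.606, 0.198] pointing down, gripper open.
Joint ranges: [-2.6, 2.6], [-0.5, 2.12], [-1.47, 1.34], [0.16, 2.42], [-1.27, 4.41], [0.06, 2.06], [-2.6, 2.6]. Speed limits (rad/s): [2.22, 2.22, 2.79, 2.79, 3.14, 3.14, 3.14].

INTERFACE

Orientations are given as a unit quaternion [x, y, z, w].
In Python, from bench import monitor, cams, ticket, r gives the robot as it stands.
- The arm moves only by the shell command python3 -m crank 'ROWS' [OPENING] [FORCE]. ROWS is a JSON object whose one key "steps" holds a list of rows, each a list of 2 entries, a list of its own where there are three numbers: the shift along the world's x, y, z in units of 25 mm (1.0 is 25 mm), then the turn, a rotation vector about the world's x, y, z in units of 5 degrees (1.0 is 5 degrees). In form: {"steps": [[[x, y, z], [ax, ay, az]], ...]}. A call has 1 to 10 rows; each row shifts and turns the commanded pose from where the row before left it; what a row does not reach is not made up. A row lasts 1/12 s, in which the tool goes at most 41.7 mm and 7.16 degrees, less where a joint would pass 70% of its speed; a pose out of reach is approached as far as the arm can. A call is refused whole if a number of a shift passes 1 or a number of a turn 1, either way. A call with a gripper value outside its range is refused whole. OPENING is the finger opening in mm, from 0 to 87, set as the call begins (- or left out, the last holds). The fingers move at their own pace and stop on an object; FORCE is the grip in N (left out, the last holds). Time passes only in rows, so rows that do not move let the fingers close. It gives the time, the measured TCP pose, the force, the opening and the grip force at its end, in the units of the state.
- monitor.read_state(): the state, without advancing time (a new reading comes with each control period).
- cams.camera(name): name is "side" or "top"; returns a dict with "pixels" (420x560x3 uint8, blue, green, red), "z_map" (420x560 float32, m along the optical axis (not along the pixel's ray), 0 where there is no reading), "vfov" (degrees; the focal length in pixels is half the picture's height over the tangent of half this angle, whatever the lens; pixels are square), "cx", "cy" (the principal point, pixels), "T" (4x4, takes a point from camera to world coordinates). Camera axes: x right, y up, looking along -z (the intrinsics and any distortion apply to the point x, -y, -z); pixel columns grow to the right and rows downward; lengths in m; the calibration is good to about 2 mm. A picture is of the moment at which its call begins.
- ticket.close_job(): hands the job in; it is judged then, once.
The state is a dict: "time": time; "joint_positions": joint angles; "joint_vel": joint speeds; "joint_torque": joint torques, N m; "ee_pos": TCP position; "eef_rot": TCP orientation; "ft_force": force on the tool from outside, world axes, zero at the start; "torque": the same for the moment, N m; "width": finger opening in m; "grip_force": force on a finger pad.
Only numpy, scipy, OpenCV 4.12 (cv2) and the standard library are available. Lean on these libraries where they do the work, as an engineer would, in place of code of your own. Each camera call takes 0.05 s, during which the arm holds its last target. There are 200 camera calls.

TASK

Three plant pots stand nested in one another on the florist's bench. Take them apart one at a time, innermost first, and stand each pot upright in the saucer of its own size: the tall narrow pot in the smallest saucer, the standard pot in the middle one, the wide low pan in the largest, each flat on the saucer's floor. Set them down rather than dropping them, tip none over, and leave the spray can, ribbon spool and pot of tags where they are.

Things in the scene. Friction and masses are not known exactly. Their poses are not given: they have to be found in the camera images.
- tall_pot: Open round terracotta pot, loose, 120 g: 46 mm across at the foot, 62 at the rim, 130 tall; top 30 mm an upright collar; wall 5 mm, floor 8 mm thick. Origin: centre of underside, z up. Tallest, narrowest; starts on the floor inside the standard pot (underside 16 mm up, rim 42 mm above that pot's rim). Can be gripped across the rim.
- standard_pot: Open round terracotta pot, loose, 180 g: 74 mm across at the foot, 106 at the rim, 96 tall; top 30 mm an upright collar; wall 8 mm, floor 8 mm thick. Origin: centre of underside, z up. Middle pot; starts on the floor inside the wide pan (underside 8 mm up, rim 38 mm above the pan's rim). Pinch its wall from above, one finger inside, one outside.
- bulb_pan: Open round terracotta pot, loose, 280 g: 116 mm across at the foot, 156 at the rim, 66 tall; top 30 mm an upright collar; wall 8 mm, floor 8 mm thick. Origin: centre of underside, z up. The wide low pan; outermost of the nest, starts on the worktop. Pinch its wall from above, one finger inside, one outside.
- saucer_small: Round terracotta saucer, fixed to the worktop: inner floor 66 mm across and 5 mm above the worktop, outside 84 mm across at the rim, rim 13 mm high, wall 5 mm. The smallest saucer, for the tall pot. Origin: centre of the underside, z up.
- saucer_medium: Round terracotta saucer, fixed to the worktop: inner floor 94 mm across and 5 mm above the worktop, outside 112 mm across at the rim, rim 13 mm high, wall 5 mm. The middle saucer, for the standard pot. Origin: centre of the underside, z up.
- saucer_large: Round terracotta saucer, fixed to the worktop: inner floor 136 mm across and 5 mm above the worktop, outside 154 mm across at the rim, rim 13 mm high, wall 5 mm. The largest saucer, for the wide low pan. Origin: centre of the underside, z up.
- spray_can: Bystander: loose aluminium spray can with a white cap, 52 mm across, 170 mm tall. Origin: centre of the underside.
- ribbon_spool: Bystander: loose spool of grey ribbon lying flat, white flanges, 72 mm across, 30 mm tall. Origin: centre of the underside.
- tag_pot: Bystander: loose pink pot full of dark green plant tags, 60 mm across, 125 mm tall with the tags. Origin: centre of the underside.
There are look-alikes about, which are no part of the job. What is shaped like the tall_pot but blue or red is not meant.

How it is judged:
By the outcome, as a careful person would: the job done as asked, in the order asked, and still so for the second after the job is handed in, with the robot touching nothing.
It also fails if it takes over 96 s, if anything falls off the work surface, if the arm or the gripper's body presses on something with over 40 N, if the wrist force passes 120 N, or if a joint passes its speed limit or range.

## Working session

There is one attempt and no reset: what is moved stays moved. The work goes in short steps, Python scripts to look and compute and a shell command to move; the robot and the scene stay as the last step left them, time stands still between calls to the robot, and variables do not carry over. Pictures are saved under pics/ and viewed, at most 14 in all, crops included, and the job is handed in when it is done.

```bash
ls; mkdir -p pics
cat > h.py <<'E'
import numpy as np, cv2
from bench import monitor, cams, ticket, r
def cam(n):
    c=cams.camera(n); c['f']=210/np.tan(np.radians(c['vfov'])/2); return c
def pts(c):
    z=c['z_map'].astype(float); v,u=np.mgrid[0:420,0:560]
    P=np.stack([(u-c['cx'])/c['f']*z,-(v-c['cy'])/c['f']*z,-z,np.ones_like(z)],-1)
    return (P@np.array(c['T']).T)[...,:3]
E
python3 - <<'E'
from h import *
print(r.tcp_to_grasp, monitor.read_state())
for n in('top','side'):
    c=cam(n); cv2.imwrite(f'pics/{n}0.png',c['pixels']); print(n,{k:v for k,v in c.items() if k not in('pixels','z_map')})
    np.savez(f'{n}0.npz',px=c['pixels'],P=pts(c),z=c['z_map'])
E
```

```text
pics
0.0187 {'time': 0.0, 'joint_positions': array([-1.3486179 ,  0.3328962 , -0.06469057,  1.46093338,  0.02160464,
        1.34988618, -0.08849769]), 'joint_vel': array([ 0.00053074,  0.00137379,  0.00084451,  0.00251889, -0.00047438,
        0.00040061, -0.00030463]), 'joint_torque': array([-5.35974250e-04, -6.23258400e+01,  2.42705550e-02, -3.89896381e+01,
       -6.15385012e-02,  3.96491715e-02,  1.26419468e-04]), 'ee_pos': array([0.15137658, 0.60596213, 0.19674253]), 'eef_rot': array([ 1.22076303e-01,  9.92520462e-01, -7.11932448e-04, -5.10283076e-05]), 'ft_force': array([ 0.19966475, -0.08860453, -0.02441835]), 'torque': array([ 0.00283896, -0.03345092, -0.00584734]), 'grip_force': 0.0, 'width': 0.08714301012277388}
top {'vfov': 57.35335411780867, 'cx': 277.0483882868112, 'cy': 208.4702717170169, 'T': array([[-1.99539409e-02,  9.87250538e-01, -1.57918380e-01,
         3.53586667e-01],
       [-9.99798738e-01, -2.00318964e-02,  1.09819015e-03,
         7.73674145e-02],
       [-2.07921580e-03,  1.57908510e-01,  9.87451558e-01,
         1.23439097e+00],
       [ 0.00000000e+00,  0.00000000e+00,  0.00000000e+00,
         1.00000000e+00]]), 'f': np.float64(383.94379827283404)}
side {'vfov': 44.702935341598206, 'cx': 277.15292179303447, 'cy': 202.21351083739597, 'T': array([[-0.96517555,  0.19758158, -0.1714575 ,  0.27542171],
       [-0.26087896, -0.67822203,  0.6869913 ,  1.19705451],
       [ 0.01945057,  0.70779686,  0.7061482 ,  1.20841673],
       [ 0.        ,  0.        ,  0.        ,  1.        ]]), 'f': np.float64(510.7256603216415)}
```

View pics/top0.png

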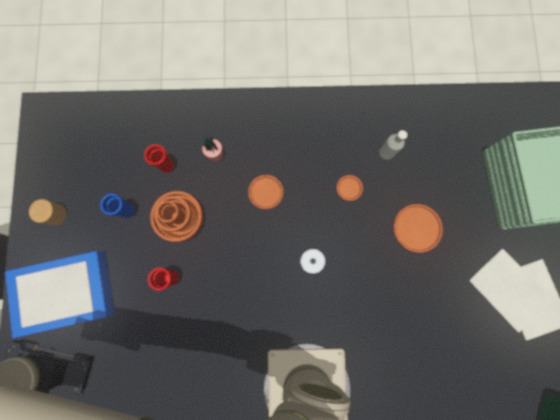

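View pics/side0.png

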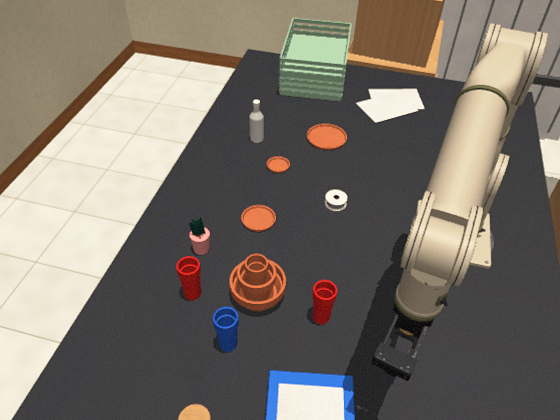

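The top view shows the nest at (176,216), and the saucers at (350,188) small, (266,192) medium and (418,228) large. The bystanders are clear of the saucers. Two red pots and a blue one stand near the nest, at (160,157), (163,279) and (113,205).

```bash
cat >> h.py <<'E'
def fit(q):
    x,y=q[:,0],q[:,1]
    for _ in range(4):
        A=np.c_[2*x,2*y,np.ones(len(x))]; s=np.linalg.lstsq(A,x*x+y*y,rcond=None)[0]
        R=np.sqrt(s[2]+s[0]**2+s[1]**2); e=np.abs(np.hypot(x-s[0],y-s[1])-R); k=e<max(.003,2*np.median(e)); x,y=x[k],y[k]
    return s[0],s[1],R,len(x)
def blobs(px,P,lo=(5,110,60),hi=(17,255,255),amin=60):
    m=cv2.inRange(cv2.cvtColor(px,cv2.COLOR_BGR2HSV),lo,hi)
    n,L,S,C=cv2.connectedComponentsWithStats(m)
    return [(L==i,S[i],C[i]) for i in range(1,n) if S[i][4]>amin]
E
python3 - <<'E'
from h import *
for n in('top','side'):
    d=np.load(f'{n}0.npz'); px,P=d['px'],d['P']
    bare=P[(px.max(-1)<45)&(abs(P[...,2])<.03)]; print(n,'bench z',np.median(bare[:,2]),bare[:,2].std(),len(bare))
    for m,S,C in blobs(px,P):
        q=P[m&(d['z']>0)]; z=np.percentile(q[:,2],[2,50,98]).round(4)
        o=[C.round(0),S[4],z]
        for b in ([(.1,.2),(.13,.165),(.09,.112),(.055,.072)] if z[2]>.05 else [(.009,.02),(0,.008)]):
            k=q[(q[:,2]>b[0])&(q[:,2]<b[1])]
            if len(k)>15:o.append((b,np.round(fit(k),4),k[:,2].max().round(3), np.round((k.max(0)+k.min(0))[:2]/2,4)))
        print(*o,sep='\n   ')
    for nm,lo,hi in(('red',(0,150,60),(3,255,255)),('red2',(174,150,60),(180,255,255)),('blue',(110,150,60),(130,255,255)),('pink',(165,50,120),(180,140,255))):
        for m,S,C in blobs(px,P,lo,hi):
            q=P[m]; print(nm,C.round(),q.min(0).round(3),q.max(0).round(3))
E
```

```text
top bench z 0.000201306318398764 0.002422952647479174 666
[265. 191.]
   968
   [-0.0018  0.0054  0.0157]
   ((0.009, 0.02), array([6.056e-01, 1.116e-01, 5.260e-02, 1.480e+02]), np.float64(0.018), array([0.6059, 0.1123]))
   ((0, 0.008), array([6.072e-01, 1.117e-01, 4.040e-02, 4.020e+02]), np.float64(0.008), array([0.6079, 0.1128]))
[349. 187.]
   557
   [-0.0024  0.0056  0.0157]
   ((0.009, 0.02), array([ 6.128e-01, -1.607e-01,  3.820e-02,  1.110e+02]), np.float64(0.017), array([ 0.6134, -0.161 ]))
   ((0, 0.008), array([ 6.146e-01, -1.622e-01,  2.840e-02,  2.000e+02]), np.float64(0.008), array([ 0.6155, -0.1607]))
[176. 216.]
   2154
   [-0.0008  0.0647  0.1454]
   ((0.1, 0.2), array([5.263e-01, 3.874e-01, 3.910e-02, 5.390e+02]), np.float64(0.152), array([0.5274, 0.3892]))
   ((0.13, 0.165), array([5.256e-01, 3.900e-01, 2.820e-02, 1.520e+02]), np.float64(0.152), array([0.5262, 0.3912]))
   ((0.09, 0.112), array([5.268e-01, 3.883e-01, 4.910e-02, 2.850e+02]), np.float64(0.112), array([0.5277, 0.3891]))
   ((0.055, 0.072), array([5.238e-01, 3.861e-01, 7.350e-02, 3.830e+02]), np.float6
[... 2245 characters left out ...]
0.0664 0.1446]
   ((0.1, 0.2), array([5.250e-01, 4.001e-01, 3.010e-02, 4.290e+02]), np.float64(0.15), array([0.5282, 0.3981]))
   ((0.13, 0.165), array([5.270e-01, 3.967e-01, 2.860e-02, 2.080e+02]), np.float64(0.15), array([0.5273, 0.3966]))
   ((0.09, 0.112), array([5.272e-01, 3.968e-01, 4.840e-02, 2.450e+02]), np.float64(0.112), array([0.528 , 0.3987]))
   ((0.055, 0.072), array([5.248e-01, 3.943e-01, 7.340e-02, 3.450e+02]), np.float64(0.072), array([0.5252, 0.3921]))
[194. 413.]
   409
   [-0.0022  0.0786  0.0829]
red [189. 276.] [ 0.275  0.313 -0.006] [0.789 1.197 1.208]
red [323. 299.] [ 0.275  0.288 -0.007] [0.379 1.197 1.208]
blue [226. 327.] [ 0.275  0.456 -0.005] [0.625 1.197 1.208]
```

```bash
cat >> h.py <<'E'
def cast(c,uv,h):
    uv=np.asarray(uv,float).reshape(-1,2); T=np.array(c['T'])
    d=np.c_[(uv[:,0]-c['cx'])/c['f'],-(uv[:,1]-c['cy'])/c['f'],-np.ones(len(uv))]@T[:3,:3].T
    return (T[:3,3]+d*((h-T[2,3])/d[:,2])[:,None])[:,:2]
def ring(c,h,R,x,y,tol=.008):
    g=cv2.Canny(c['pixels'],40,110); v,u=np.nonzero(g); q=cast(c,np.c_[u,v],h)
    for t in (tol,tol*.75,tol/2,.003,.003):
        w=q[np.abs(np.hypot(q[:,0]-x,q[:,1]-y)-R)<t]
        from scipy.optimize import least_squares
        x,y=least_squares(lambda p:np.hypot(w[:,0]-p[0],w[:,1]-p[1])-R,(x,y),loss='soft_l1',f_scale=.001).x
    a=np.unique((np.degrees(np.arctan2(w[:,1]-y,w[:,0]-x))//10)).size
    return np.round([x,y],4),len(w),a,fit(w)[2].round(4)
E
python3 - <<'E'
from h import *
for n in('top','side'):
    c=cam(n); print(n)
    for m,S,C in blobs(c['pixels'],None):
        ct=max(cv2.findContours(m.astype(np.uint8),cv2.RETR_EXTERNAL,cv2.CHAIN_APPROX_NONE)[0],key=len)
        if S[4]<3000: print(C.round(),np.round(fit(cast(c,ct,.013)),4),np.round(fit(cast(c,ct,.066)),4))
    for nm,h,R,x,y in(('tall',.146,.031,.526,.393),('talli',.146,.026,.526,.393),('std',.104,.053,.526,.393),('stdi',.104,.045,.526,.393),('pan',.066,.078,.525,.391),('pani',.066,.070,.525,.391),('S',.013,.042,.613,-.16),('M',.013,.056,.606,.113),('L',.013,.077,.478,-.374)):
        print(nm,*ring(c,h,R,x,y))
E
```

```text
top
[265. 191.] [6.060e-01 1.127e-01 5.600e-02 9.800e+01] [5.950e-01 1.112e-01 5.360e-02 9.800e+01]
[349. 187.] [ 6.136e-01 -1.598e-01  4.210e-02  7.300e+01] [ 6.023e-01 -1.495e-01  4.030e-02  7.300e+01]
[176. 216.] [5.317e-01 4.009e-01 8.310e-02 1.450e+02] [5.240e-01 3.868e-01 7.950e-02 1.460e+02]
[ 43. 211.] [5.577e-01 8.309e-01 3.330e-02 6.100e+01] [5.488e-01 7.982e-01 3.180e-02 6.100e+01]
[418. 228.] [ 4.779e-01 -3.718e-01  7.730e-02  1.370e+02] [ 4.725e-01 -3.523e-01  7.390e-02  1.370e+02]
tall [0.5254 0.3914] 45 26 0.0308
talli [0.5249 0.3928] 41 28 0.0259
std [0.5268 0.3906] 90 29 0.0526
stdi [0.5284 0.393 ] 72 29 0.0447
pan [0.5246 0.3886] 166 36 0.0792
pani [0.5313 0.3968] 99 28 0.0702
S [ 0.6137 -0.16  ] 82 36 0.0433
M [0.6061 0.1125] 119 36 0.0573
L [ 0.4779 -0.3722] 165 36 0.0782
side
[326. 136.] [ 0.4791 -0.365   0.0788 69.    ] [ 0.47   -0.2959  0.0754 71.    ]
[278. 164.] [ 6.145e-01 -1.542e-01  4.370e-02  5.100e+01] [ 5.996e-01 -9.430e-02  4.170e-02  5.200e+01]
[556. 215.] [ -0.5215  -0.123    0.2243 120.    ] [-4.862e-01 -6.440e-02  2.143e-01  1.200e+02]
[258. 218.] [6.066e-01 1.180e-01 5.670e-02 8.100e+01] [5.918e-01 1.658e-01 5.410e-02 8.400e+01]
[257. 283.] [5.348e-01 3.650e-01 8.610e-02 1.230e+02] [5.233e-01 4.019e-01 8.230e-02 1.230e+02]
[194. 413.] [5.662e-01 7.705e-01 3.210e-02 3.700e+01] [5.533e-01 7.894e-01 3.070e-02 3.700e+01]
tall [0.5285 0.3954] 69 33 0.0316
talli [0.5265 0.3947] 46 35 0.026
std [0.5291 0.3924] 110 34 0.0534
stdi [0.5292 0.3933] 78 29 0.0449
pan [0.5268 0.3909] 175 35 0.0777
pani [0.5199 0.396 ] 124 36 0.07
S [ 0.6149 -0.1573] 65 36 0.0425
M [0.6072 0.1154] 109 36 0.0565
L [ 0.4785 -0.3699] 100 36 0.0775
```

```bash
python3 -m crank '{"steps":[[[0.9,-0.5,0.3],[0,0,0.2]],[[0.9,-0.5,0.3],[0,0,0.2]],[[0.9,-0.5,0],[0,0,0.2]],[[0.9,-0.5,0],[0,0,0.2]],[[0.9,-0.5,0],[0,0,0.2]],[[0.9,-0.5,0],[0,0,0.2]],[[0.9,-0.5,0],[0,0,0.2]],[[0.9,-0.5,0],[0,0,0.2]]]}' 87 20
python3 -m crank '{"steps":[[[0.9,-0.5,0],[0,0,0.2]],[[0.9,-0.5,0],[0,0,0.2]],[[0.9,-0.5,0],[0,0,0.2]],[[0.9,-0.5,0],[0,0,0.2]],[[0.9,-0.5,0],[0,0,0.2]],[[0.9,-0.5,0],[0,0,0.2]],[[0,0,0],[0,0,0]]]}'
python3 - <<'E'
from h import *
s=monitor.read_state(); print(s['ee_pos'],s['eef_rot'])
for n in('top','side'): cv2.imwrite(f'pics/{n}1.png',cam(n)['pixels'][100:400,80:380].repeat(2,0).repeat(2,1))
# bystander/decoy positions, heights
c=cam('top'); print(cast(c,[(155,155),(160,279),(111,205)],.13),cast(c,[(212,148)],.09),cast(c,[(403,134)],.17),cast(c,[(313,261)],.03))
E
```

```text
time: 0.87
ee_pos: [0.3324, 0.5056, 0.2125]
eef_rot: [0.052, 0.999, -0.0, -0.0]
ft_force: [0.0, -0.1, -0.8]
width: 0.0873
grip_force: 0.0
time: 1.45
ee_pos: [0.4717, 0.4267, 0.2122]
eef_rot: [0.003, 1.0, -0.001, 0.001]
ft_force: [0.8, 0.7, 0.8]
width: 0.0869
grip_force: 0.0
[0.47166808 0.42673269 0.21217604] [ 0.00327577  0.99999334 -0.00121427  0.00105544]
[[0.69899716 0.43671704]
 [0.3347191  0.41154493]
 [0.55030174 0.56067575]] [[0.73034742 0.27376378]] [[ 0.73472097 -0.29276571]] [[ 0.37862089 -0.03239271]]
```

```bash
python3 -m crank '{"steps":[[[0.7,-0.45,0],[0,0,0]],[[0.7,-0.45,0],[0,0,0]],[[0.7,-0.45,0],[0,0,0]],[[0,0,0],[0,0,0]],[[0,0,0],[0,0,0]]]}'
python3 - <<'E'
from h import *
c=cam('side'); cv2.imwrite('pics/side2.png',c['pixels'][150:400,100:400].repeat(2,0).repeat(2,1))
c=cam('top'); cv2.imwrite('pics/top2.png',c['pixels'][100:320,60:320].repeat(2,0).repeat(2,1))
E
```

```text
time: 2.02
ee_pos: [0.5188, 0.3977, 0.2124]
eef_rot: [0.0, 1.0, 0.0, -0.0]
ft_force: [-0.0, -0.7, -0.9]
width: 0.0866
grip_force: 0.0
```

View pics/side2.png

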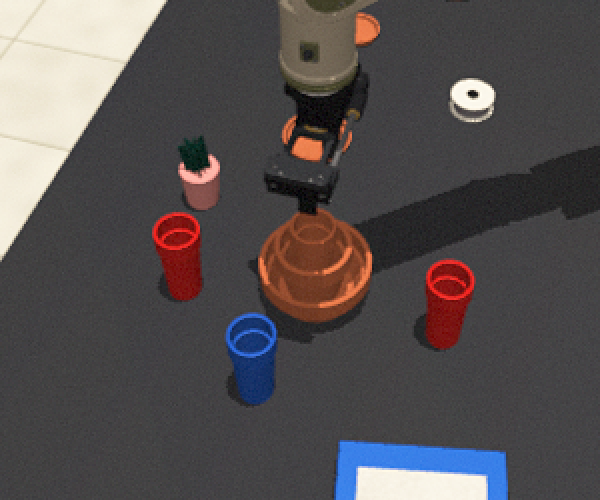

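The gripper is centred above the nest (about (310,200) in the crop), with the decoys well to the sides.

```bash
python3 -m crank '{"steps":[[[0.3,-0.2,-0.4],[0,0,0]],[[0,0,-0.7],[0,0,0]],[[0,0,-0.7],[0,0,0]],[[0,0,-0.7],[0,0,0]],[[0,0,-0.7],[0,0,0]],[[0,0,-0.6],[0,0,0]],[[0,0,0],[0,0,0]],[[0,0,0],[0,0,0]]]}'
python3 -m crank '{"steps":[[[0,0,0],[0,0,0]],[[0,0,0],[0,0,0]],[[0,0,0],[0,0,0]],[[0,0,0],[0,0,0]],[[0,0,0],[0,0,0]],[[0,0,0],[0,0,0]]]}' 40 15
```

```text
time: 2.78
ee_pos: [0.5257, 0.3926, 0.1167]
eef_rot: [-0.0, 1.0, -0.001, -0.001]
ft_force: [-0.1, 0.6, -0.4]
width: 0.0871
grip_force: 0.0
time: 3.28
ee_pos: [0.5267, 0.393, 0.1181]
eef_rot: [0.0, 1.0, 0.0, 0.0]
ft_force: [0.2, 0.7, 1.9]
width: 0.0609
grip_force: 15.0
```

```bash
python3 -m crank '{"steps":[[[0,0,0.3],[0,0,0]],[[0,0,0.5],[0,0,0]],[[0,0,0.7],[0,0,0]],[[0,0,0.7],[0,0,0]],[[0,0,0.7],[0,0,0]],[[0,0,0.7],[0,0,0]],[[0,0,0.7],[0,0,0]],[[0,0,0.5],[0,0,0]],[[0,0,0.2],[0,0,0]],[[0,0,0],[0,0,0]]]}'
python3 - <<'E'
from h import *
c=cam('side'); cv2.imwrite('pics/side3.png',c['pixels'][150:400,100:400].repeat(2,0).repeat(2,1))
E
```

```text
time: 4.12
ee_pos: [0.527, 0.3929, 0.2442]
eef_rot: [0.0, 1.0, 0.001, 0.001]
ft_force: [-0.5, -1.1, -2.5]
width: 0.0612
grip_force: 15.0
```

View pics/side3.png

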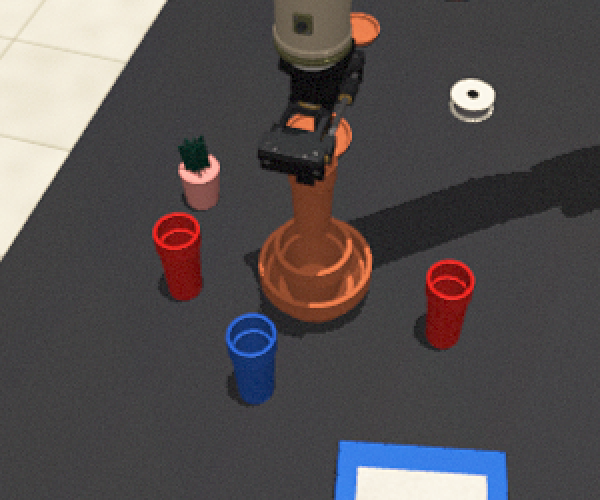

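The tall pot hangs upright from the gripper, and the other two pots have stayed put.

```bash
python3 -m crank '{"steps":[[[0.1,-0.4,0],[0,0,0]],[[0.1,-0.7,0],[0,0,0]],[[0.15,-0.9,0],[0,0,0]],[[0.15,-0.9,0],[0,0,0]],[[0.15,-0.9,0],[0,0,0]],[[0.15,-0.9,0],[0,0,0]],[[0.15,-0.9,0],[0,0,0]],[[0.15,-0.9,0],[0,0,0]],[[0.15,-0.9,0],[0,0,0]],[[0.15,-0.9,0],[0,0,0]]]}'
python3 -m crank '{"steps":[[[0.15,-0.9,0],[0,0,0]],[[0.15,-0.9,0],[0,0,0]],[[0.15,-0.9,0],[0,0,0]],[[0.15,-0.9,0],[0,0,0]],[[0.15,-0.9,0],[0,0,0]],[[0.15,-0.9,0],[0,0,0]],[[0.15,-0.9,0],[0,0,0]],[[0.15,-0.9,0],[0,0,0]],[[0.15,-0.9,0],[0,0,0]],[[0.15,-0.9,0],[0,0,0]]]}'
python3 -m crank '{"steps":[[[0.15,-0.9,0],[0,0,0]],[[0.15,-0.9,0],[0,0,0]],[[0.15,-0.9,0],[0,0,0]],[[0.1,-0.7,0],[0,0,0]],[[0,-0.35,0],[0,0,0]],[[0,0,0],[0,0,0]],[[0,0,0],[0,0,0]],[[0,0,0],[0,0,0]]]}'
```

```text
time: 5.0
ee_pos: [0.5612, 0.1816, 0.2419]
eef_rot: [0.001, 1.0, -0.0, -0.001]
ft_force: [0.1, 0.2, -0.8]
width: 0.0613
grip_force: 15.0
time: 5.83
ee_pos: [0.5978, -0.0431, 0.2419]
eef_rot: [0.001, 1.0, -0.0, -0.001]
ft_force: [-0.5, 0.2, -1.7]
width: 0.0608
grip_force: 15.0
time: 6.5
ee_pos: [0.6125, -0.1323, 0.2424]
eef_rot: [-0.0, 1.0, 0.0, -0.0]
ft_force: [0.3, 1.2, -1.9]
width: 0.0614
grip_force: 15.0
```

```bash
python3 -m crank '{"steps":[[[0.05,-0.5,0],[0,0,0]],[[0,-0.5,-0.3],[0,0,0]],[[0,0,-0.7],[0,0,0]],[[0,0,-0.8],[0,0,0]],[[0,0,-0.8],[0,0,0]],[[0,0,-0.8],[0,0,0]],[[0,0,-0.7],[0,0,0]],[[0,0,-0.5],[0,0,0]],[[0,0,-0.2],[0,0,0]],[[0,0,0],[0,0,0]]]}'
python3 - <<'E'
from h import *
for n in('top','side'):
    c=cam(n); cv2.imwrite(f'pics/{n}4.png',c['pixels'][100:250,230:430].repeat(3,0).repeat(3,1)) if n=='side' else 0
E
```

```text
time: 7.33
ee_pos: [0.6132, -0.159, 0.1213]
eef_rot: [0.0, 1.0, 0.0, -0.001]
ft_force: [0.1, -0.6, -0.3]
width: 0.0612
grip_force: 15.0
```

View pics/side4.png

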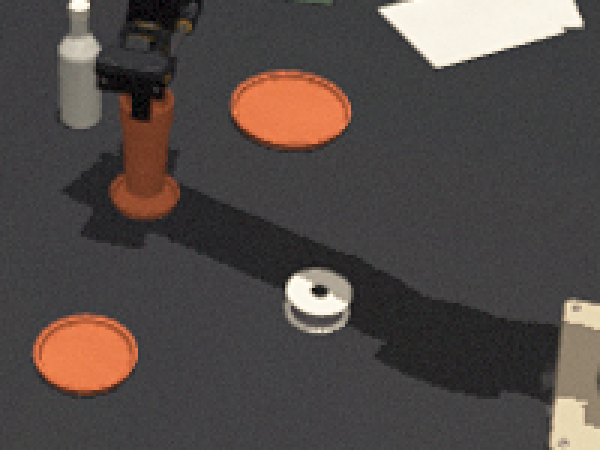

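The pot stands centred just above the small saucer, around (145,190). Next is the final lowering.

```bash
python3 -m crank '{"steps":[[[0,0,-0.2],[0,0,0]],[[0,0,-0.1],[0,0,0]],[[0,0,-0.1],[0,0,0]],[[0,0,-0.05],[0,0,0]],[[0,0,0],[0,0,0]]]}'
python3 -m crank '{"steps":[[[0,0,-0.05],[0,0,0]],[[0,0,-0.05],[0,0,0]],[[0,0,0],[0,0,0]]]}'
```

```text
time: 7.85
ee_pos: [0.6138, -0.1585, 0.1111]
eef_rot: [0.0, 1.0, 0.0, -0.0]
ft_force: [0.3, -0.8, -1.3]
width: 0.0609
grip_force: 15.0
time: 8.1
ee_pos: [0.6139, -0.1585, 0.1086]
eef_rot: [0.0, 1.0, 0.0, -0.0]
ft_force: [-0.0, -0.4, -1.1]
width: 0.0613
grip_force: 15.0
```

```bash
python3 -m crank '{"steps":[[[0,0,-0.04],[0,0,0]],[[0,0,0],[0,0,0]],[[0,0,0],[0,0,0]]]}'
```

```text
time: 8.35
ee_pos: [0.614, -0.1586, 0.1078]
eef_rot: [0.0, 1.0, 0.0, -0.0]
ft_force: [-0.5, -0.2, -1.2]
width: 0.061
grip_force: 15.0
```

```bash
for i in 1; do python3 -m crank '{"steps":[[[0,0,-0.04],[0,0,0]],[[0,0,0],[0,0,0]]]}' | grep -E 'ee_pos|ft'; done; python3 -m crank '{"steps":[[[0,0,-0.04],[0,0,0]],[[0,0,0],[0,0,0]]]}'| grep -E 'ee_pos|ft'
```

```text
ee_pos: [0.6143, -0.1586, 0.1072]
ft_force: [0.1, 0.1, 0.5]
ee_pos: [0.6149, -0.1586, 0.107]
ft_force: [-0.0, 0.7, 5.7]
```

Contact is felt at 5.7 N, so I release and rise.

```bash
python3 -m crank '{"steps":[[[0,0,0.02],[0,0,0]],[[0,0,0],[0,0,0]],[[0,0,0],[0,0,0]],[[0,0,0],[0,0,0]],[[0,0,0],[0,0,0]]]}' 84 
python3 -m crank '{"steps":[[[0,0,0.2],[0,0,0]],[[0,0,0.4],[0,0,0]],[[0,0,0.7],[0,0,0]],[[0,0,0.8],[0,0,0]],[[0,0,0.8],[0,0,0]],[[0,0,0.6],[0,0,0]],[[0,0,0.4],[0,0,0]],[[0,0,0],[0,0,0]]]}'
python3 -m crank '{"steps":[[[-0.1,0.5,0],[0,0,0]],[[-0.15,0.9,0],[0,0,0]],[[-0.15,0.9,0],[0,0,0]],[[-0.15,0.9,0],[0,0,0]],[[-0.15,0.9,0],[0,0,0]],[[-0.15,0.9,0],[0,0,0]],[[-0.15,0.9,0],[0,0,0]],[[-0.15,0.9,0],[0,0,0]],[[-0.15,0.9,0],[0,0,0]],[[-0.1,0.5,0],[0,0,0]]]}' 40
python3 - <<'E'
from h import *
for n in('top','side'):
    c=cam(n); print(n)
    for nm,h,R,x,y in(('tall',.135,.031,.614,-.158),('std',.104,.053,.527,.392),('stdi',.104,.045,.527,.392),('pan',.066,.078,.526,.390),('pani',.066,.070,.526,.390)):
        print(nm,*ring(c,h,R,x,y))
    if n=='side': cv2.imwrite('pics/side5.png',c['pixels'])
E
```

```text
time: 9.1
ee_pos: [0.6138, -0.1586, 0.1061]
eef_rot: [0.0, 1.0, 0.0, -0.0]
ft_force: [-0.3, 0.4, -0.2]
width: 0.082
grip_force: 0.0
time: 9.77
ee_pos: [0.6151, -0.159, 0.2069]
eef_rot: [0.0, 1.0, -0.0, 0.002]
ft_force: [0.2, 0.0, 0.1]
width: 0.0843
grip_force: 0.0
time: 10.6
ee_pos: [0.5775, 0.0505, 0.2025]
eef_rot: [-0.002, 1.0, 0.0, -0.001]
ft_force: [-0.7, 0.5, -0.3]
width: 0.0405
grip_force: 0.0
top
tall [ 0.6146 -0.1592] 73 35 0.0322
std [0.5272 0.3909] 91 30 0.0527
stdi [0.5274 0.39  ] 70 25 0.0444
pan [0.5246 0.3886] 173 36 0.0791
pani [0.5326 0.3952] 108 30 0.0702
side
tall [ 0.616  -0.1568] 19 16 0.0312
std [0.5291 0.393 ] 117 34 0.053
stdi [0.5291 0.3936] 86 31 0.0447
pan [0.5269 0.3909] 184 36 0.0777
pani [0.5268 0.3909] 118 33 0.0699
```

View pics/side5.png

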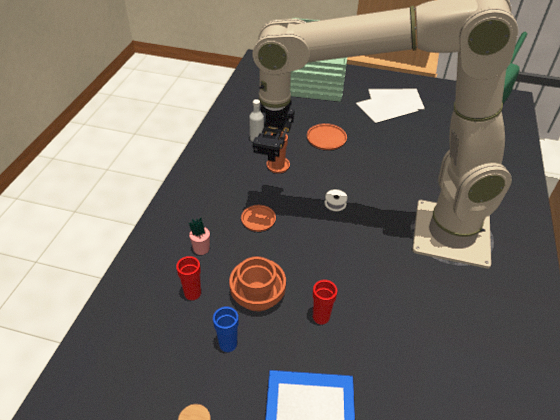

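The tall pot stands upright in the small saucer at (.615,-.158), at pixel (278,150). The nest has not shifted. Next I pinch the standard pot's wall on its -y side.

```bash
python3 -m crank '{"steps":[[[-0.1,0.5,0],[0,0,0]],[[-0.2,0.9,0],[0,0,0]],[[-0.2,0.9,0],[0,0,0]],[[-0.2,0.9,0],[0,0,0]],[[-0.2,0.9,0],[0,0,0]],[[-0.2,0.9,0],[0,0,0]],[[-0.2,0.9,0],[0,0,0]],[[-0.2,0.9,0],[0,0,0]],[[-0.2,0.9,0],[0,0,0]],[[-0.1,0.9,0],[0,0,0]]]}' 36
python3 -m crank '{"steps":[[[-0.1,0.9,0],[0,0,0]],[[-0.1,0.9,0],[0,0,0]],[[0,0.9,0],[0,0,0]],[[0,0.4,0],[0,0,0]],[[0,0,0],[0,0,0]],[[0,0,0],[0,0,0]],[[0,0,0],[0,0,0]]]}'
```

```text
time: 11.53
ee_pos: [0.5336, 0.2617, 0.2036]
eef_rot: [0.001, 1.0, -0.0, -0.0]
ft_force: [0.5, -0.5, -0.9]
width: 0.0357
grip_force: 0.0
time: 12.12
ee_pos: [0.5298, 0.3367, 0.2038]
eef_rot: [0.001, 1.0, -0.0, 0.0]
ft_force: [1.0, 0.1, -0.4]
width: 0.0361
grip_force: 0.0
```

```bash
python3 -m crank '{"steps":[[[-0.07,0.25,-0.4],[0,0,0]],[[0,0,-0.7],[0,0,0]],[[0,0,-0.8],[0,0,0]],[[0,0,-0.8],[0,0,0]],[[0,0,-0.8],[0,0,0]],[[0,0,-0.8],[0,0,0]],[[0,0,-0.5],[0,0,0]],[[0,0,-0.3],[0,0,0]],[[0,0,0],[0,0,0]],[[0,0,0],[0,0,0]]]}'
python3 -m crank '{"steps":[[[0,0,0],[0,0,0]],[[0,0,0],[0,0,0]],[[0,0,0],[0,0,0]],[[0,0,0],[0,0,0]],[[0,0,0],[0,0,0]],[[0,0,0],[0,0,0]]]}' 2 40
```

```text
time: 12.95
ee_pos: [0.5275, 0.345, 0.0768]
eef_rot: [0.0, 1.0, 0.0, 0.0]
ft_force: [0.2, -0.2, 0.6]
width: 0.0357
grip_force: 0.0
time: 13.45
ee_pos: [0.5274, 0.345, 0.0765]
eef_rot: [0.0, 1.0, 0.0, 0.0]
ft_force: [-0.8, -0.7, 0.1]
width: 0.0063
grip_force: 38.4
```

```bash
python3 -m crank '{"steps":[[[0,0,0.2],[0,0,0]],[[0,0,0.4],[0,0,0]],[[0,0,0.6],[0,0,0]],[[0,0,0.7],[0,0,0]],[[0,0,0.7],[0,0,0]],[[0,0,0.7],[0,0,0]],[[0,0,0.6],[0,0,0]],[[0,0,0.4],[0,0,0]],[[0,0,0.1],[0,0,0]],[[0,0,0],[0,0,0]]]}'
python3 - <<'E'
from h import *
c=cam('side'); cv2.imwrite('pics/side6.png',c['pixels'][150:400,100:400].repeat(2,0).repeat(2,1))
E
```

```text
time: 14.28
ee_pos: [0.5274, 0.3453, 0.187]
eef_rot: [0.0, 1.0, 0.0, 0.0]
ft_force: [1.0, 0.1, -2.9]
width: 0.0063
grip_force: 40.0
```

View pics/side6.png

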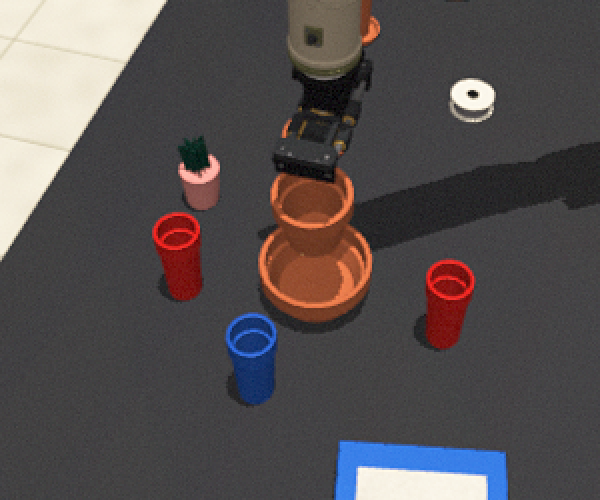

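The standard pot is lifted level (rim at about (312,195) in the crop), and the pan stays on the bench. I carry it to the medium saucer.

```bash
python3 -m crank '{"steps":[[[0.1,-0.3,0],[0,0,0]],[[0.2,-0.6,0],[0,0,0]],[[0.2,-0.8,0],[0,0,0]],[[0.25,-0.8,0],[0,0,0]],[[0.25,-0.8,0],[0,0,0]],[[0.25,-0.8,0],[0,0,0]],[[0.25,-0.8,0],[0,0,0]],[[0.25,-0.8,0],[0,0,0]],[[0.25,-0.8,0],[0,0,0]],[[0.25,-0.8,0],[0,0,0]]]}'
python3 -m crank '{"steps":[[[0.25,-0.8,0],[0,0,0]],[[0.25,-0.8,0],[0,0,0]],[[0.2,-0.8,0],[0,0,0]],[[0.1,-0.7,0],[0,0,0]],[[0.05,-0.4,0],[0,0,0]],[[0,0,0],[0,0,0]],[[0,0,0],[0,0,0]],[[0,0,0],[0,0,0]]]}'
```

```text
time: 15.17
ee_pos: [0.5832, 0.1607, 0.1853]
eef_rot: [0.0, 1.0, -0.0, -0.001]
ft_force: [0.4, -0.1, -2.3]
width: 0.0061
grip_force: 40.0
time: 15.83
ee_pos: [0.6043, 0.0768, 0.186]
eef_rot: [-0.001, 1.0, 0.0, -0.0]
ft_force: [0.7, -0.0, -2.1]
width: 0.0058
grip_force: 39.9
```

```bash
python3 -m crank '{"steps":[[[0.1,-0.4,-0.2],[0,0,0]],[[0,0,-0.5],[0,0,0]],[[0,0,-0.7],[0,0,0]],[[0,0,-0.7],[0,0,0]],[[0,0,-0.7],[0,0,0]],[[0,0,-0.6],[0,0,0]],[[0,0,-0.4],[0,0,0]],[[0,0,-0.2],[0,0,0]],[[0,0,0],[0,0,0]],[[0,0,0],[0,0,0]]]}'
python3 - <<'E'
from h import *
z=monitor.read_state()['ee_pos'][2]+.0275; print(z)
for n in('top','side'):
    c=cam(n); print(n,*ring(c,z,.053,.607,.114),*ring(c,z,.045,.607,.114),*ring(c,.013,.056,.607,.114))
cv2.imwrite('pics/side7.png',c['pixels'][150:290,180:380].repeat(3,0).repeat(3,1))
E
```

```text
time: 16.67
ee_pos: [0.6074, 0.0652, 0.0866]
eef_rot: [0.0, 1.0, 0.0, 0.0]
ft_force: [-0.9, 0.8, -2.3]
width: 0.006
grip_force: 39.9
0.11407494378432861
top [0.6078 0.1129] 37 13 0.0534 [0.6124 0.1193] 30 13 0.0447 [0.6051 0.1139] 42 13 0.0557
side [0.6088 0.1156] 70 30 0.0525 [0.6074 0.1211] 56 29 0.0452 [0.607  0.1167] 85 31 0.0563
```

View pics/side7.png

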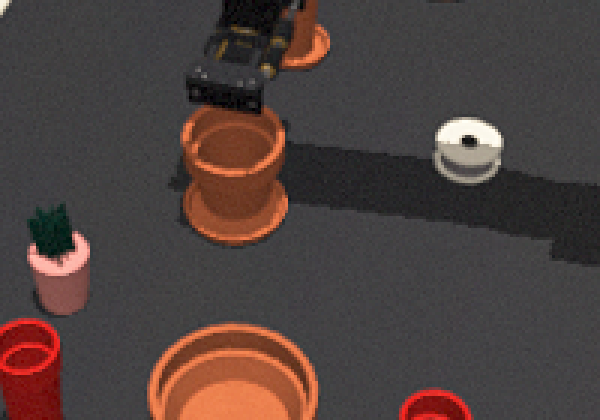

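The pot sits over the medium saucer, around (235,190), and is centred within about 1–2 mm.

```bash
python3 -m crank '{"steps":[[[0,0.05,-0.15],[0,0,0]],[[0,0,-0.15],[0,0,0]],[[0,0,-0.1],[0,0,0]],[[0,0,-0.05],[0,0,0]],[[0,0,0],[0,0,0]]]}' | grep -E 'ee_pos|ft'
python3 -m crank '{"steps":[[[0,0,-0.04],[0,0,0]],[[0,0,0],[0,0,0]]]}' | grep -E 'ee_pos|ft'
python3 -m crank '{"steps":[[[0,0,-0.03],[0,0,0]],[[0,0,0],[0,0,0]]]}' | grep -E 'ee_pos|ft'
```

```text
ee_pos: [0.6072, 0.0662, 0.0749]
ft_force: [0.7, -0.4, -1.0]
ee_pos: [0.6074, 0.0662, 0.0741]
ft_force: [-0.0, -1.0, -0.3]
ee_pos: [0.6075, 0.0662, 0.0735]
ft_force: [-0.2, -0.7, 0.7]
```

```bash
python3 -m crank '{"steps":[[[0,0,-0.03],[0,0,0]],[[0,0,0],[0,0,0]]]}' | grep -E 'ee_pos|ft'
python3 -m crank '{"steps":[[[0,0,-0.02],[0,0,0]],[[0,0,0],[0,0,0]]]}' | grep -E 'ee_pos|ft|torq'
```

```text
ee_pos: [0.6075, 0.0662, 0.0734]
ft_force: [-1.2, -2.3, 6.9]
ee_pos: [0.6077, 0.0661, 0.0733]
ft_force: [-3.2, -2.9, 9.9]
```

```bash
python3 -m crank '{"steps":[[[0,0,0],[0,0,0]],[[0,0,0],[0,0,0]],[[0,0,0],[0,0,0]],[[0,0,0],[0,0,0]],[[0,0,0],[0,0,0]]]}' 36
python3 -m crank '{"steps":[[[0,0,0.2],[0,0,0]],[[0,0,0.4],[0,0,0]],[[0,0,0.6],[0,0,0]],[[0,0,0.8],[0,0,0]],[[0,0,0.8],[0,0,0]],[[0,0,0.6],[0,0,0]],[[0,0,0.3],[0,0,0]],[[0,0,0],[0,0,0]]]}'
python3 -m crank '{"steps":[[[-0.2,0.6,0],[0,0,0]],[[-0.3,0.9,0],[0,0,0]],[[-0.3,0.9,0],[0,0,0]],[[-0.3,0.9,0],[0,0,0]],[[-0.3,0.9,0],[0,0,0]],[[-0.3,0.9,0],[0,0,0]],[[-0.3,0.9,0],[0,0,0]],[[-0.3,0.9,0],[0,0,0]],[[-0.3,0.9,0],[0,0,0]],[[-0.3,0.9,0],[0,0,0]]]}'
python3 -m crank '{"steps":[[[-0.3,0.8,0],[0,0,0]],[[0,0.5,0],[0,0,0]],[[0,0,0],[0,0,0]],[[0,0,0],[0,0,0]],[[0,0,0],[0,0,0]]]}'
python3 - <<'E'
from h import *
for n in('top','side'):
    c=cam(n); print(n)
    for nm,h,R,x,y in(('tall',.135,.031,.614,-.158),('std',.101,.053,.607,.114),('stdi',.101,.045,.607,.114),('pan',.066,.078,.526,.390),('pani',.066,.070,.526,.390),('L',.013,.077,.478,-.371)):
        print(nm,*ring(c,h,R,x,y))
    if n=='side': cv2.imwrite('pics/side8.png',c['pixels'])
E
```

```text
time: 18.27
ee_pos: [0.607, 0.0667, 0.0718]
eef_rot: [0.0, 1.0, 0.0, -0.0]
ft_force: [-0.4, 0.2, -0.7]
width: 0.0309
grip_force: 0.0
time: 18.93
ee_pos: [0.6083, 0.0666, 0.1671]
eef_rot: [0.0, 1.0, 0.0, 0.002]
ft_force: [-0.3, -0.2, 0.8]
width: 0.036
grip_force: 0.0
time: 19.77
ee_pos: [0.5337, 0.2847, 0.1635]
eef_rot: [0.0, 1.0, -0.0, -0.001]
ft_force: [-0.3, -1.0, -0.3]
width: 0.0365
grip_force: 0.0
time: 20.18
ee_pos: [0.528, 0.3145, 0.1642]
eef_rot: [0.001, 1.0, -0.001, -0.0]
ft_force: [-0.1, 0.1, 0.4]
width: 0.0359
grip_force: 0.0
top
tall [ 0.6147 -0.1592] 68 35 0.0323
std [0.6084 0.1131] 116 35 0.0537
stdi [0.6021 0.1182] 56 27 0.0448
pan [0.5273 0.3945] 32 9 0.0749
pani [0.5313 0.387 ] 29 10 0.0658
L [ 0.4778 -0.3724] 165 36 0.0781
side
tall [ 0.6156 -0.154 ] 13 12 0.0321
std [0.6085 0.117 ] 60 27 0.0533
stdi [0.6082 0.1152] 46 24 0.0452
pan [0.5267 0.3913] 190 36 0.0776
pani [0.5261 0.3925] 89 26 0.0695
L [ 0.4785 -0.3695] 98 35 0.0774
```

View pics/side8.png

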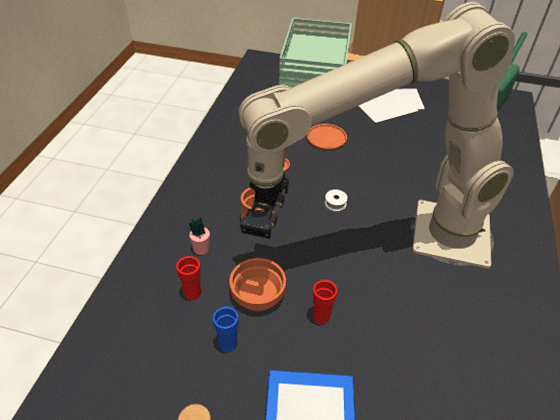

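The standard pot stands in the medium saucer at (.608,.115), at pixel (258,205). The gripper is above the pan's near wall.

```bash
python3 -m crank '{"steps":[[[-0.08,0.05,-0.3],[0,0,0]],[[0,0,-0.7],[0,0,0]],[[0,0,-0.8],[0,0,0]],[[0,0,-0.8],[0,0,0]],[[0,0,-0.8],[0,0,0]],[[0,0,-0.8],[0,0,0]],[[0,0,-0.5],[0,0,0]],[[0,0,-0.3],[0,0,0]],[[0,0,0],[0,0,0]],[[0,0,0],[0,0,0]]]}'
python3 -m crank '{"steps":[[[0,0,0],[0,0,0]],[[0,0,0],[0,0,0]],[[0,0,0],[0,0,0]],[[0,0,0],[0,0,0]],[[0,0,0],[0,0,0]],[[0,0,0],[0,0,0]]]}' 2 55
```

```text
time: 21.12
ee_pos: [0.5255, 0.3176, 0.04]
eef_rot: [0.0, 1.0, 0.0, 0.0]
ft_force: [-0.0, 0.8, 0.6]
width: 0.036
grip_force: 0.0
time: 21.62
ee_pos: [0.5253, 0.3177, 0.0398]
eef_rot: [0.0, 1.0, 0.0, 0.0]
ft_force: [-0.6, 0.6, 1.5]
width: 0.0059
grip_force: 15.8
```

```bash
python3 -m crank '{"steps":[[[0,0,0],[0,0,0]],[[0,0,0],[0,0,0]],[[0,0,0.2],[0,0,0]],[[0,0,0.3],[0,0,0]],[[0,0,0.5],[0,0,0]],[[0,0,0.6],[0,0,0]],[[0,0,0.6],[0,0,0]],[[0,0,0.4],[0,0,0]],[[0,0,0.1],[0,0,0]],[[0,0,0],[0,0,0]]]}'
python3 - <<'E'
from h import *
c=cam('side'); cv2.imwrite('pics/side9.png',c['pixels'][150:400,100:400].repeat(2,0).repeat(2,1))
E
```

```text
time: 22.45
ee_pos: [0.5257, 0.3179, 0.1082]
eef_rot: [0.0, 1.0, 0.001, 0.001]
ft_force: [-0.4, 0.3, -0.5]
width: 0.0019
grip_force: 0.0
```

View pics/side9.png

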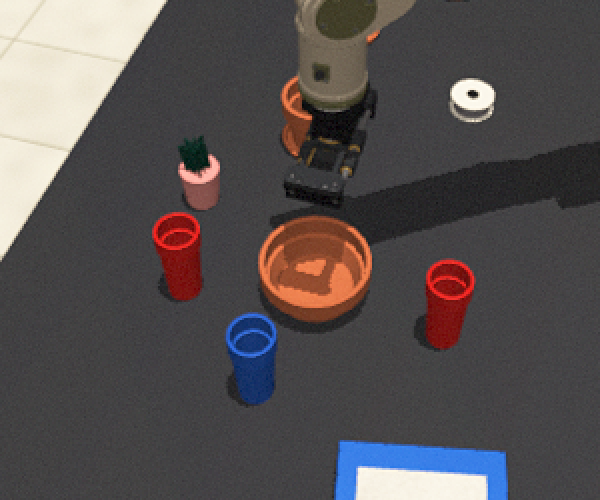

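The grip failed: the fingers closed to 2 mm and came away, and the pan is still standing on the bench. I measure it again.

Run:
```python
from h import *
for n in('top','side'):
    c=cam(n); print(n)
    for nm,h,R in(('pan',.066,.078),('pani',.066,.070)): print(nm,*ring(c,h,R,.526,.390))
    P=pts(c); m=(abs(P[...,0]-.526)<.1)&(abs(P[...,1]-.39)<.1)&(P[...,2]>.057)&(P[...,2]<.072)&(c['z_map']>0)
    hsv=cv2.cvtColor(c['pixels'],cv2.COLOR_BGR2HSV); m&=(hsv[...,0]>4)&(hsv[...,0]<18)&(hsv[...,1]>110)
    q=P[m]; print(np.round(fit(q),4), np.round(np.percentile(q[:,2],[5,50,95]),4))
    for s in (-1,1):  # tilt: rim heights by side
        k=q[(s*(q[:,1]-.39)>.05)]; print(s,np.percentile(k[:,2],[50,90,98]).round(4),len(k))
```

```text
top
pan [0.525  0.3916] 38 11 0.0774
pani [0.5262 0.3842] 32 10 0.07
  return _methods._mean(a, axis=axis, dtype=dtype,
  ret = ret.dtype.type(ret / rcount)
Traceback (most recent call last):
IndexError: index -1 is out of bounds for axis 0 with size 0
```

```bash
python3 -m crank '{"steps":[[[0,0,0],[0,0,0]],[[0,0,0],[0,0,0]],[[0,0,0],[0,0,0]],[[0,0,0],[0,0,0]],[[0,0,-0.3],[0,0,0]],[[0,0,-0.6],[0,0,0]],[[0,0,-0.7],[0,0,0]],[[0,0,-0.7],[0,0,0]],[[0,0,-0.4],[0,0,0]],[[0,0,-0.1],[0,0,0]]]}' 36 35 | grep -E 'ee_pos|ft|wid'
python3 -m crank '{"steps":[[[0,0,0],[0,0,0]],[[0,0,0],[0,0,0]],[[0,0,0],[0,0,0]]]}' | grep -E 'ee_pos|ft|wid'
python3 -m crank '{"steps":[[[0,0,0],[0,0,0]],[[0,0,0],[0,0,0]],[[0,0,0],[0,0,0]],[[0,0,0],[0,0,0]],[[0,0,0],[0,0,0]]]}' 6 35
python3 -m crank '{"steps":[[[0,0,0],[0,0,0]],[[0,0,0],[0,0,0]],[[0,0,0],[0,0,0]]]}'
```

```text
ee_pos: [0.524, 0.3168, 0.0346]
ft_force: [-0.0, -0.9, 0.1]
width: 0.0359
ee_pos: [0.5259, 0.3181, 0.0381]
ft_force: [-0.4, 0.1, 0.7]
width: 0.0363
time: 24.05
ee_pos: [0.5253, 0.3177, 0.0372]
eef_rot: [0.0, 1.0, 0.0, 0.0]
ft_force: [0.1, -0.3, -1.0]
width: 0.0114
grip_force: 0.0
time: 24.3
ee_pos: [0.5251, 0.3178, 0.0371]
eef_rot: [0.0, 1.0, 0.0, -0.0]
ft_force: [-1.0, 0.6, 0.5]
width: 0.0067
grip_force: 9.5
```

```bash
for i in 1; do python3 -m crank '{"steps":[[[0,0,0],[0,0,0]]]}' 0 35 | grep -E 'wid|grip'
python3 -m crank '{"steps":[[[0,0,0],[0,0,0]]]}' | grep -E 'wid|grip'
python3 -m crank '{"steps":[[[0,0,0],[0,0,0]],[[0,0,0],[0,0,0]],[[0,0,0],[0,0,0]]]}' ; done
```

```text
width: 0.0056
grip_force: 34.9
width: 0.0056
grip_force: 34.9
time: 24.72
ee_pos: [0.5251, 0.3178, 0.0371]
eef_rot: [0.0, 1.0, 0.0, -0.0]
ft_force: [-1.8, 1.3, 1.4]
width: 0.0059
grip_force: 34.9
```

```bash
python3 -m crank '{"steps":[[[0,0,0.1],[0,0,0]],[[0,0,0.1],[0,0,0]],[[0,0,0.1],[0,0,0]],[[0,0,0],[0,0,0]],[[0,0,0],[0,0,0]]]}'
python3 - <<'E'
from h import *
c=cam('side'); cv2.imwrite('pics/side10.png',c['pixels'][170:350,180:360].repeat(3,0).repeat(3,1))
E
```

```text
time: 25.13
ee_pos: [0.5254, 0.3172, 0.0447]
eef_rot: [0.0, 1.0, -0.0, 0.0]
ft_force: [-0.2, -1.3, -2.4]
width: 0.0058
grip_force: 35.3
```

View pics/side10.png

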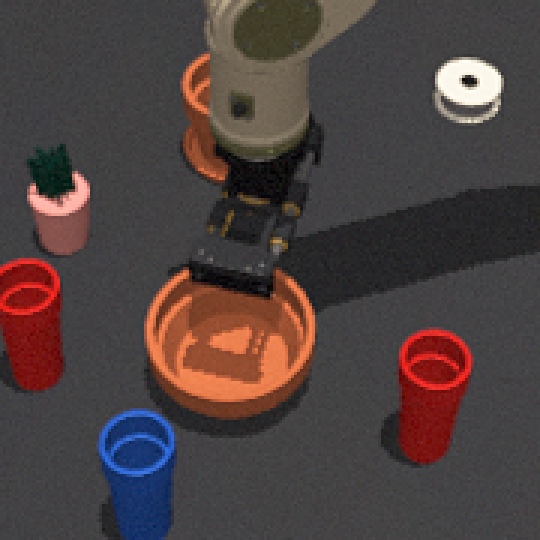

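The pan is now held level just off the bench (rim at about (230,335) in the crop). I continue the lift.

```bash
python3 -m crank '{"steps":[[[0,0,0.2],[0,0,0]],[[0,0,0.4],[0,0,0]],[[0,0,0.5],[0,0,0]],[[0,0,0.6],[0,0,0]],[[0,0,0.6],[0,0,0]],[[0,0,0.6],[0,0,0]],[[0,0,0.6],[0,0,0]],[[0,0,0.6],[0,0,0]],[[0,0,0.6],[0,0,0]],[[0,0,0.6],[0,0,0]]]}' 0 45
python3 -m crank '{"steps":[[[0,0,0.5],[0,0,0]],[[0,0,0.3],[0,0,0]],[[0,0,0.1],[0,0,0]],[[0,0,0],[0,0,0]],[[0,0,0],[0,0,0]]]}'
python3 - <<'E'
from h import *
z=monitor.read_state()['ee_pos'][2]-.0371+.066
for n in('top','side'):
    c=cam(n); print(n,*ring(c,z,.078,.526,.391),*ring(c,z,.07,.526,.391))
E
```

```text
time: 26.02
ee_pos: [0.5257, 0.318, 0.18]
eef_rot: [0.0, 1.0, 0.001, 0.001]
ft_force: [0.3, 0.8, 0.6]
width: 0.0004
grip_force: 0.0
time: 26.43
ee_pos: [0.525, 0.3175, 0.1991]
eef_rot: [0.0, 1.0, -0.0, -0.0]
ft_force: [0.1, 0.5, -0.5]
width: 0.0003
grip_force: 0.0
top [0.5234 0.3935] 71 15 0.0776 [0.5297 0.3914] 55 14 0.0704
side [0.5265 0.3907] 58 19 0.0778 [0.5273 0.3887] 55 20 0.0704
```

Run:
```python
from h import *
c=cam('side'); a=c['pixels'][150:370,160:360].repeat(2,0).repeat(2,1)
d=cam('top'); b=d['pixels'][110:330,80:280].repeat(2,0).repeat(2,1)
cv2.imwrite('pics/both11.png',np.hstack([a,b]))
for n,k in(('side',c),('top',d)): print(n,*ring(k,.066,.078,.526,.391),*ring(k,.066,.07,.526,.391))
```

```text
side [0.5246 0.3868] 50 13 0.0774 [0.5238 0.3906] 64 21 0.07
top [0.5265 0.3901] 23 9 0.0764 [0.5281 0.3918] 25 7 0.0675
```

View pics/both11.png

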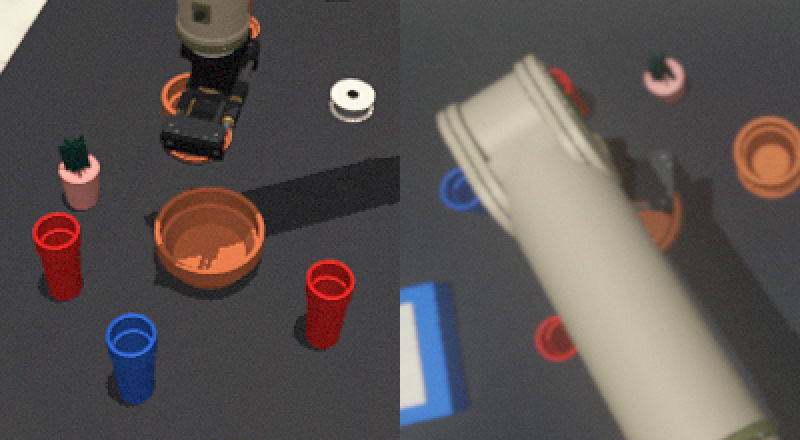

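Run:
```python
from h import *
c=cam('side'); P=pts(c)
for m,S,C in blobs(c['pixels'],P):
    if S[4]>1000 and 200<C[0]<320 and C[1]>200:
        q=P[m&(c['z_map']>0)]; print(C,S[4],np.percentile(q[:,2],[2,50,98]).round(4))
        k=q[(q[:,2]>.057)]; print(np.round(fit(k),4))
        ct=max(cv2.findContours(m.astype(np.uint8),cv2.RETR_EXTERNAL,cv2.CHAIN_APPROX_NONE)[0],key=len)
        print(np.round(fit(cast(c,ct,.066)),4))
        x,y,_,_=fit(k); 
for y0 in (.34,.36,.37,.38,.40): print(*ring(c,.066,.078,.51,y0),*ring(c,.066,.07,.51,y0))
A=np.c_[k[:,:2],np.ones(len(k))]; print('rim plane',np.linalg.lstsq(A,k[:,2],rcond=None)[0])
```

```text
[264.32239468 268.05454545] 2255 [0.0008 0.0318 0.0674]
[5.209e-01 3.361e-01 7.340e-02 3.940e+02]
[ 0.5204  0.3431  0.0836 76.    ]
[0.5146 0.3387] 90 25 0.0781 [0.5141 0.3354] 96 28 0.07
[0.508  0.3576] 94 25 0.0772 [0.5141 0.3635] 129 35 0.0699
[0.5139 0.3731] 124 32 0.0783 [0.5142 0.3637] 129 35 0.0699
[0.5139 0.3732] 125 32 0.0782 [0.512  0.3822] 92 26 0.0706
[0.5076 0.4029] 45 14 0.0768 [0.5119 0.3946] 75 21 0.0696
rim plane [0.00179526 0.00101831 0.06204791]
```

The pan stands flat on the bench but has shifted toward -y; it twisted out of the pinch on the lift. I clear the arm away and measure it afresh.

```bash
python3 -m crank '{"steps":[[[0,-0.5,0],[0,0,0]],[[0,-0.9,0],[0,0,0]],[[0,-0.9,0],[0,0,0]],[[0,-0.9,0],[0,0,0]],[[0,-0.9,0],[0,0,0]],[[0,-0.9,0],[0,0,0]],[[0,-0.9,0],[0,0,0]],[[0,-0.9,0],[0,0,0]],[[0,-0.5,0],[0,0,0]],[[0,0,0],[0,0,0]]]}' 30 | grep -E 'time|ee_pos|wid'
cat >> h.py <<'E'
def pan(box=(.35,.66,.2,.5),lo=.05,hi=.3):
    for n in('top','side'):
        c=cam(n); P=pts(c); hsv=cv2.cvtColor(c['pixels'],cv2.COLOR_BGR2HSV)
        m=(c['z_map']>0)&(hsv[...,0]>4)&(hsv[...,0]<18)&(hsv[...,1]>110)&(P[...,0]>box[0])&(P[...,0]<box[1])&(P[...,1]>box[2])&(P[...,1]<box[3])&(P[...,2]>lo)&(P[...,2]<hi)
        m=cv2.morphologyEx(m.astype(np.uint8),cv2.MORPH_OPEN,np.ones((2,2)))>0
        q=P[m]; zt=np.percentile(q[:,2],97); k=q[q[:,2]>zt-.01]
        A=np.c_[k[:,:2]-k[:,:2].mean(0),np.ones(len(k))]; s=np.linalg.lstsq(A,k[:,2],rcond=None)[0]
        x,y=fit(k)[:2]
        print(n,'depth',np.round(fit(k),4),'ztop',zt.round(4),'slope',s.round(3))
        for R in(.078,.07):
            for dx,dy in((0,0),(0,.006),(0,-.006),(.005,0)): print('  ',R,*ring(c,max(.066,0),R,x+dx,y+dy,.006))
E
python3 -c "
from h import *
pan()"
```

```text
time: 27.52
ee_pos: [0.5255, 0.1312, 0.1998]
width: 0.0299
top depth [5.194e-01 3.266e-01 7.420e-02 1.620e+02] ztop 0.0697 slope [-0.777 -1.491  0.091]
   0.078 [0.5211 0.3315] 172 36 0.0792
   0.078 [0.5212 0.3317] 169 36 0.0791
   0.078 [0.5186 0.3219] 88 25 0.0773
   0.078 [0.5211 0.3315] 172 36 0.0792
   0.07 [0.5155 0.3232] 120 29 0.0704
   0.07 [0.522  0.3305] 103 29 0.0694
   0.07 [0.5158 0.323 ] 121 30 0.0704
   0.07 [0.5262 0.3241] 104 32 0.0705
side depth [5.202e-01 3.362e-01 7.350e-02 2.860e+02] ztop 0.0677 slope [-0.4    0.898  0.076]
   0.078 [0.5233 0.3335] 182 36 0.0777
   0.078 [0.518  0.3419] 89 25 0.0779
   0.078 [0.5233 0.3335] 182 36 0.0777
   0.078 [0.5233 0.3335] 182 36 0.0777
   0.07 [0.517  0.3388] 87 25 0.0699
   0.07 [0.5213 0.3415] 81 24 0.0713
   0.07 [0.5175 0.3281] 75 25 0.0711
   0.07 [0.5231 0.3344] 91 27 0.0694
```

The pan now stands at (.522,.3325). I will grip deeper this time and lift in checked steps.

```bash
python3 -m crank '{"steps":[[[-0.1,0.5,0],[0,0,0]],[[0,0.8,-0.3],[0,0,0]],[[0,0.8,-0.4],[0,0,0]],[[0,0.8,-0.4],[0,0,0]],[[0,0.8,-0.4],[0,0,0]],[[0,0.8,-0.4],[0,0,0]],[[0,0.5,-0.4],[0,0,0]],[[0,0.1,-0.4],[0,0,0]],[[0,0,0],[0,0,0]],[[0,0,0],[0,0,0]]]}' 24 | grep -E 'time|ee_pos|wid'
```

```text
time: 28.45
ee_pos: [0.5225, 0.2619, 0.1315]
width: 0.0241
```

```bash
python3 -m crank '{"steps":[[[0,-0.15,-0.3],[0,0,0]],[[0,0,-0.5],[0,0,0]],[[0,0,-0.6],[0,0,0]],[[0,0,-0.6],[0,0,0]],[[0,0,-0.6],[0,0,0]],[[0,0,-0.6],[0,0,0]],[[0,0,-0.4],[0,0,0]],[[0,0,-0.3],[0,0,0]],[[0,0,0],[0,0,0]],[[0,0,0],[0,0,0]]]}' | grep -E 'time|ee_pos|ft|wid'
python3 -m crank '{"steps":[[[0,0,0],[0,0,0]],[[0,0,0],[0,0,0]],[[0,0,0],[0,0,0]],[[0,0,0],[0,0,0]],[[0,0,0],[0,0,0]],[[0,0,0],[0,0,0]]]}' 0 35 | grep -E 'ee_pos|ft|wid|grip'
python3 -m crank '{"steps":[[[0,0,0],[0,0,0]],[[0,0,0],[0,0,0]]]}' 0 35 | grep -E 'ee_pos|ft|wid|grip'
python3 -c "
from h import *
s=monitor.read_state();print(s['torque'],s['ft_force'])"
```

```text
time: 29.28
ee_pos: [0.5228, 0.2586, 0.0346]
ft_force: [0.2, 0.2, 0.3]
width: 0.0242
ee_pos: [0.5229, 0.2593, 0.0351]
ft_force: [-1.6, 0.2, 4.2]
width: 0.0062
grip_force: 35.0
ee_pos: [0.5229, 0.2593, 0.0351]
ft_force: [-1.6, 1.2, 5.8]
width: 0.0061
grip_force: 35.0
[0.12020358 0.40307168 0.05480372] [-1.62028546  1.20421607  5.81657409]
```

```bash
python3 -m crank '{"steps":[[[0,0,0.06],[0,0,0]],[[0,0,0.06],[0,0,0]],[[0,0,0.06],[0,0,0]]]}' | grep -E 'ee_pos|ft|wid|grip'
python3 -m crank '{"steps":[[[0,0,0.08],[0,0,0]],[[0,0,0.08],[0,0,0]],[[0,0,0.08],[0,0,0]],[[0,0,0],[0,0,0]]]}' | grep -E 'ee_pos|ft|wid|grip'
python3 - <<'E'
from h import *
s=monitor.read_state();print(s['torque'],s['ft_force'],s['width'],s['grip_force'])
c=cam('side'); P=pts(c); hsv=cv2.cvtColor(c['pixels'],cv2.COLOR_BGR2HSV)
m=(c['z_map']>0)&(hsv[...,0]>4)&(hsv[...,0]<18)&(hsv[...,1]>110)
for y in(.27,.29,.31,.33,.35,.37,.39,.405):   # rim top height along y, floor too
    k=P[m&(abs(P[...,1]-y)<.008)&(abs(P[...,0]-.522)<.09)]; 
    f=k[abs(k[:,0]-.522)<.03]
    print(y,len(k),np.percentile(k[:,2],[95]).round(4) if len(k) else '', np.median(f[:,2]).round(4) if len(f) else '')
E
```

```text
ee_pos: [0.5224, 0.2586, 0.0388]
ft_force: [-1.0, 0.7, -1.7]
width: 0.0059
grip_force: 35.0
ee_pos: [0.5228, 0.2587, 0.0454]
ft_force: [-0.4, 0.5, -3.9]
width: 0.0056
grip_force: 35.8
[-0.25488901  0.12029596  0.045176  ] [-0.43179687  0.53225065 -3.91942116] 0.005644395163007116 35.776705741882324
0.27 271 [0.1786] 0.0319
0.29 313 [0.0737] 0.0145
0.31 290 [0.0713] 0.013
0.33 255 [0.0691] 0.0108
0.35 220 [0.1437] 0.0097
0.37 76 [0.0676] 0.0108
0.39 117 [0.067] 0.0064
0.405 203 [0.0658] 0.0558
```

The depth profile shows the pan tilting about 4° in the pinch, with its far edge still on the bench. I set it back down and test with more force.

```bash
cat >> h.py <<'E'
def tilt(xc=.522,yc=.3325,zf=.045):
    c=cam('side'); P=pts(c); hsv=cv2.cvtColor(c['pixels'],cv2.COLOR_BGR2HSV)
    m=(c['z_map']>0)&(hsv[...,0]>4)&(hsv[...,0]<18)&(hsv[...,1]>110)&(np.hypot(P[...,0]-xc,P[...,1]-yc)<.045)&(P[...,2]<zf)&(P[...,2]>zf-.06)
    k=P[m]; 
    for _ in range(3):
        A=np.c_[k[:,0]-xc,k[:,1]-yc,np.ones(len(k))]; s=np.linalg.lstsq(A,k[:,2],rcond=None)[0]; e=abs(A@s-k[:,2]); k=k[e<max(.003,2*np.median(e))]
    st=monitor.read_state()
    print('floor tilt deg x,y',np.degrees(s[:2]).round(2),'floor z',s[2].round(4),len(k),'| tcp',st['ee_pos'].round(4),'w',round(st['width'],4),'g',round(st['grip_force'],1),'f',st['ft_force'].round(1),'tq',st['torque'].round(2))
E
python3 -c "
from h import *
tilt()"
python3 -m crank '{"steps":[[[0,0,-0.1],[0,0,0]],[[0,0,-0.1],[0,0,0]],[[0,0,-0.08],[0,0,0]],[[0,0,0],[0,0,0]]]}' >/dev/null
python3 -c "
from h import *
tilt()"
python3 -m crank '{"steps":[[[0,0,0],[0,0,0]],[[0,0,0],[0,0,0]],[[0,0,0],[0,0,0]]]}' 0 60 >/dev/null
python3 -c "
from h import *
tilt()"
python3 -m crank '{"steps":[[[0,0,0.1],[0,0,0]],[[0,0,0.1],[0,0,0]],[[0,0,0.1],[0,0,0]],[[0,0,0],[0,0,0]],[[0,0,0],[0,0,0]]]}' >/dev/null
python3 -c "
from h import *
tilt()"
```

```text
floor tilt deg x,y [ 0.08 -3.84] floor z 0.0109 384 | tcp [0.5227 0.2587 0.045 ] w 0.0055 g 35.7 f [-0.9 -0.  -2.9] tq [-0.23  0.06  0.  ]
floor tilt deg x,y [-0.6  -0.74] floor z 0.0077 373 | tcp [0.5226 0.2588 0.0378] w 0.0061 g 35.0 f [ 0.3  0.2 -1.4] tq [-0.09 -0.04  0.01]
floor tilt deg x,y [-0.06 -0.67] floor z 0.0078 364 | tcp [0.5227 0.259  0.0382] w 0.0057 g 60.0 f [ 0.   0.2 -1.9] tq [-0.05 -0.03  0.02]
floor tilt deg x,y [-0.41 -4.34] floor z 0.0109 385 | tcp [0.5227 0.2588 0.0456] w 0.0057 g 60.8 f [ 0.1 -0.7 -3.4] tq [-0.26 -0.02 -0.02]
```

```bash
python3 -m crank '{"steps":[[[0,0,0.1],[0,0,0]],[[0,0,0.1],[0,0,0]],[[0,0,0],[0,0,0]]]}' >/dev/null
python3 -c "
from h import *
tilt()"
python3 -m crank '{"steps":[[[0,0,0.1],[0,0,0]],[[0,0,0.1],[0,0,0]],[[0,0,0],[0,0,0]]]}' >/dev/null
python3 -c "
from h import *
tilt()"
```

```text
floor tilt deg x,y [-0.93 -4.56] floor z 0.0164 384 | tcp [0.5229 0.259  0.0509] w 0.0059 g 61.1 f [-0.3  0.1 -3.8] tq [-0.26  0.05 -0.07]
floor tilt deg x,y [-0.79 -4.32] floor z 0.0208 401 | tcp [0.5229 0.259  0.056 ] w 0.0055 g 61.1 f [-0.4 -0.7 -3.9] tq [-0.25  0.01  0.03]
```

At 60 N the tilt settles at 4.4° and the pan is clear of the bench, so the grip holds. I level it by rolling the tool about x and lift gently.

```bash
python3 -m crank '{"steps":[[[0,0,0.1],[0.1,0,0]],[[0,0,0.1],[0.2,0,0]],[[0,0,0.1],[0.2,0,0]],[[0,0,0.1],[0.2,0,0]],[[0,0,0.1],[0.15,0,0]],[[0,0,0],[0,0,0]],[[0,0,0],[0,0,0]]]}' >/dev/null
python3 -c "
from h import *
tilt(zf=.06)"
python3 -m crank '{"steps":[[[0,0,0.15],[0,0,0]],[[0,0,0.2],[0,0,0]],[[0,0,0.25],[0,0,0]],[[0,0,0.25],[0,0,0]],[[0,0,0.2],[0,0,0]],[[0,0,0.1],[0,0,0]],[[0,0,0],[0,0,0]]]}' |grep wid
python3 -c "
from h import *
tilt(zf=.085)"
```

```text
floor tilt deg x,y [-1.11 -0.53] floor z 0.0377 349 | tcp [0.5227 0.2588 0.0681] w 0.0054 g 61.2 f [ 0.5  0.8 -3.3] tq [-0.28  0.02 -0.04]
width: 0.0051
floor tilt deg x,y [ 0.22 -1.  ] floor z 0.0679 375 | tcp [0.5229 0.259  0.0972] w 0.0054 g 61.2 f [ 0.1 -0.  -4.1] tq [-0.37 -0.01 -0.03]
```

```bash
python3 -m crank '{"steps":[[[0,0,0.15],[0,0,0]],[[0,0,0.25],[0,0,0]],[[0,0,0.35],[0,0,0]],[[0,0,0.4],[0,0,0]],[[0,0,0.4],[0,0,0]],[[0,0,0.4],[0,0,0]],[[0,0,0.4],[0,0,0]],[[0,0,0.4],[0,0,0]],[[0,0,0.4],[0,0,0]],[[0,0,0.4],[0,0,0]]]}' |grep -E 'ee_pos|wid'
python3 -m crank '{"steps":[[[0,0,0.3],[0,0,0]],[[0,0,0.2],[0,0,0]],[[0,0,0.1],[0,0,0]],[[0,0,0],[0,0,0]],[[0,0,0],[0,0,0]]]}' |grep -E 'ee_pos|wid'
python3 -c "
from h import *
tilt(zf=.19)"
```

```text
ee_pos: [0.5227, 0.2589, 0.1867]
width: 0.0054
ee_pos: [0.5225, 0.2588, 0.2002]
width: 0.0054
floor tilt deg x,y [-0.2  -0.61] floor z 0.17 387 | tcp [0.5224 0.2587 0.2   ] w 0.0052 g 61.2 f [ 0.1  0.4 -3.5] tq [-0.37  0.01 -0.01]
```

Held level with the underside at .16 m. I carry it to the large saucer.

```bash
python3 -m crank '{"steps":[[[0,-0.1,0],[0,0,0]],[[0,-0.2,0],[0,0,0]],[[0,-0.3,0],[0,0,0]],[[0,-0.4,0],[0,0,0]],[[-0.05,-0.5,0],[0,0,0]],[[-0.05,-0.5,0],[0,0,0]],[[-0.05,-0.5,0],[0,0,0]],[[-0.05,-0.5,0],[0,0,0]],[[-0.05,-0.5,0],[0,0,0]],[[-0.05,-0.5,0],[0,0,0]]]}' |grep -E 'ee_pos|wid'
python3 -m crank '{"steps":[[[-0.05,-0.5,0],[0,0,0]],[[-0.05,-0.5,0],[0,0,0]],[[-0.05,-0.5,0],[0,0,0]],[[-0.05,-0.5,0],[0,0,0]],[[-0.05,-0.5,0],[0,0,0]],[[-0.05,-0.5,0],[0,0,0]],[[-0.05,-0.5,0],[0,0,0]],[[-0.05,-0.5,0],[0,0,0]],[[-0.05,-0.5,0],[0,0,0]],[[-0.05,-0.5,0],[0,0,0]]]}' |grep -E 'ee_pos|wid'
python3 -m crank '{"steps":[[[-0.05,-0.5,0],[0,0,0]],[[-0.05,-0.5,0],[0,0,0]],[[-0.05,-0.5,0],[0,0,0]],[[-0.05,-0.5,0],[0,0,0]],[[-0.05,-0.5,0],[0,0,0]],[[-0.05,-0.5,0],[0,0,0]],[[-0.05,-0.5,0],[0,0,0]],[[-0.05,-0.5,0],[0,0,0]],[[-0.05,-0.5,0],[0,0,0]],[[-0.05,-0.5,0],[0,0,0]]]}' |grep -E 'ee_pos|wid'
python3 -m crank '{"steps":[[[-0.03,-0.5,0],[0,0,0]],[[-0.03,-0.5,0],[0,0,0]],[[-0.03,-0.5,0],[0,0,0]],[[-0.03,-0.5,0],[0,0,0]],[[-0.03,-0.5,0],[0,0,0]],[[-0.03,-0.5,0],[0,0,0]],[[-0.03,-0.5,0],[0,0,0]],[[-0.03,-0.5,0],[0,0,0]],[[-0.03,-0.5,0],[0,0,0]],[[-0.03,-0.5,0],[0,0,0]]]}' |grep -E 'ee_pos|wid'
```

```text
ee_pos: [0.5151, 0.1574, 0.2007]
width: 0.0057
ee_pos: [0.5026, 0.0326, 0.2006]
width: 0.0051
ee_pos: [0.49, -0.0923, 0.2006]
width: 0.0055
ee_pos: [0.4825, -0.2173, 0.2007]
width: 0.0053
```

```bash
python3 -m crank '{"steps":[[[-0.02,-0.5,0],[0,0,0]],[[-0.02,-0.5,0],[0,0,0]],[[-0.02,-0.5,0],[0,0,0]],[[-0.02,-0.5,0],[0,0,0]],[[-0.02,-0.5,0],[0,0,0]],[[-0.02,-0.5,0],[0,0,0]],[[-0.02,-0.5,0],[0,0,0]],[[0,-0.5,0],[0,0,0]],[[0,-0.5,0],[0,0,0]],[[0,-0.5,0],[0,0,0]]]}' |grep -E 'ee_pos|wid'
python3 -m crank '{"steps":[[[0,-0.5,0],[0,0,0]],[[0,-0.5,0],[0,0,0]],[[0,-0.5,0],[0,0,0]],[[0,-0.5,0],[0,0,0]],[[0,-0.5,0],[0,0,0]],[[0,-0.5,0],[0,0,0]],[[0,-0.5,0],[0,0,0]],[[0,-0.4,0],[0,0,0]],[[0,-0.2,0],[0,0,0]],[[0,0,0],[0,0,0]]]}' |grep -E 'ee_pos|wid'
python3 - <<'E'
from h import *
tilt(.478,-.371,.19)
z=monitor.read_state()['ee_pos'][2]+.028
for n in('top','side'):
    c=cam(n); print(n,*ring(c,z,.078,.478,-.371),*ring(c,z,.07,.478,-.371))
E
```

```text
ee_pos: [0.479, -0.3422, 0.2006]
width: 0.0055
ee_pos: [0.4786, -0.445, 0.2003]
width: 0.0053
floor tilt deg x,y [-0.15  0.91] floor z 0.1707 46 | tcp [ 0.479  -0.4441  0.2004] w 0.0054 g 61.1 f [ 0.4  0.3 -3. ] tq [-0.33  0.01 -0.01]
top [ 0.4806 -0.3742] 186 33 0.0786 [ 0.4738 -0.3686] 125 29 0.07
side [ 0.4823 -0.3728] 78 33 0.0787 [ 0.4802 -0.3753] 44 24 0.0691
```

```bash
python3 -m crank '{"steps":[[[-0.05,0.04,-0.1],[0,0,0]],[[-0.05,0.04,-0.2],[0,0,0]],[[0,0,-0.3],[0,0,0]],[[0,0,-0.4],[0,0,0]],[[0,0,-0.4],[0,0,0]],[[0,0,-0.4],[0,0,0]],[[0,0,-0.4],[0,0,0]],[[0,0,-0.4],[0,0,0]],[[0,0,-0.4],[0,0,0]],[[0,0,-0.4],[0,0,0]]]}' |grep -E 'ee_pos|wid'
python3 -m crank '{"steps":[[[0,0,-0.4],[0,0,0]],[[0,0,-0.4],[0,0,0]],[[0,0,-0.4],[0,0,0]],[[0,0,-0.4],[0,0,0]],[[0,0,-0.3],[0,0,0]],[[0,0,-0.2],[0,0,0]],[[0,0,-0.1],[0,0,0]],[[0,0,0],[0,0,0]],[[0,0,0],[0,0,0]]]}' |grep -E 'ee_pos|wid'
python3 - <<'E'
from h import *
tilt(.478,-.371,.04)
z=monitor.read_state()['ee_pos'][2]+.028
for n in('top','side'):
    c=cam(n); print(n,*ring(c,z,.078,.478,-.371),*ring(c,.013,.077,.478,-.371))
cv2.imwrite('pics/side12.png',c['pixels'][60:220,220:420].repeat(3,0).repeat(3,1))
E
```

```text
ee_pos: [0.4766, -0.4416, 0.1144]
width: 0.0053
ee_pos: [0.4769, -0.4418, 0.0609]
width: 0.0054
floor tilt deg x,y [  2.15 -23.77] floor z 0.0188 74 | tcp [ 0.4769 -0.4419  0.0611] w 0.0055 g 61.1 f [ 0.2  0.3 -3. ] tq [-0.42  0.03 -0.02]
top [ 0.4787 -0.3729] 170 35 0.0788 [ 0.4777 -0.3718] 115 30 0.0774
side [ 0.4795 -0.3693] 79 33 0.0786 [ 0.4784 -0.3666] 60 26 0.0772
```

View pics/side12.png

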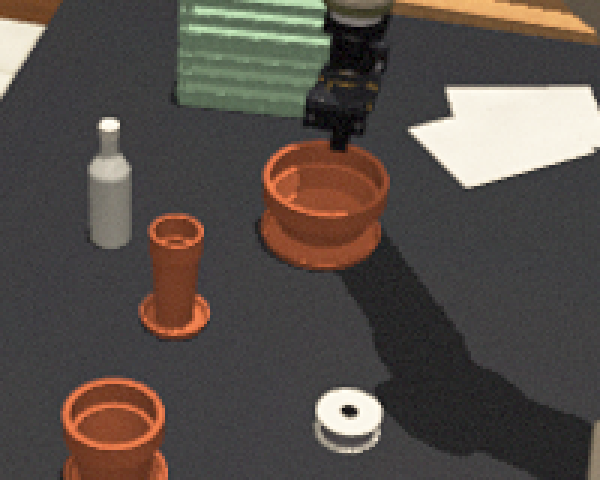

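The pan hangs level above the large saucer ((325,205) in the crop), and the tall and standard pots stand upright in theirs. I lower it to contact.

```bash
python3 -m crank '{"steps":[[[0,0,-0.1],[0,0,0]],[[0,0,-0.15],[0,0,0]],[[0,0,-0.15],[0,0,0]],[[0,0,-0.1],[0,0,0]],[[0,0,-0.05],[0,0,0]],[[0,0,0],[0,0,0]]]}' |grep -E 'ee_pos|ft'
python3 -m crank '{"steps":[[[0,0,-0.05],[0,0,0]],[[0,0,-0.05],[0,0,0]],[[0,0,0],[0,0,0]]]}' |grep -E 'ee_pos|ft'
python3 -m crank '{"steps":[[[0,0,-0.04],[0,0,0]],[[0,0,0],[0,0,0]]]}' |grep -E 'ee_pos|ft'
python3 -c "
from h import *
print(monitor.read_state()['torque'])"
```

```text
ee_pos: [0.4765, -0.4414, 0.0463]
ft_force: [-0.4, -0.0, -3.1]
ee_pos: [0.4767, -0.4416, 0.0441]
ft_force: [0.0, -0.5, -3.4]
ee_pos: [0.4767, -0.4415, 0.0432]
ft_force: [-0.0, 0.6, -4.1]
[-0.34111717  0.03193006  0.03117322]
```

```bash
python3 -m crank '{"steps":[[[0,0,-0.04],[0,0,0]],[[0,0,0],[0,0,0]]]}' |grep -E 'ee_pos|ft'
python3 -m crank '{"steps":[[[0,0,-0.04],[0,0,0]],[[0,0,0],[0,0,0]]]}' |grep -E 'ee_pos|ft'
python3 -c "
from h import *
print(monitor.read_state()['torque'])"
```

```text
ee_pos: [0.4767, -0.4416, 0.0422]
ft_force: [-0.3, -0.1, -2.7]
ee_pos: [0.4767, -0.4416, 0.0412]
ft_force: [0.3, -0.1, -3.1]
[-0.32530755 -0.03384913 -0.05594414]
```

```bash
python3 -m crank '{"steps":[[[0,0,-0.04],[0,0,0]],[[0,0,0],[0,0,0]]]}' |grep -E 'ee_pos|ft'
python3 -m crank '{"steps":[[[0,0,-0.04],[0,0,0]],[[0,0,0],[0,0,0]]]}' |grep -E 'ee_pos|ft'
python3 -c "
from h import *
print(monitor.read_state()['torque'])
tilt(.478,-.371,.03)"
```

```text
ee_pos: [0.4768, -0.4417, 0.0404]
ft_force: [-0.9, -0.1, -2.2]
ee_pos: [0.4769, -0.4424, 0.0401]
ft_force: [-0.4, -0.9, 3.4]
[-0.39006161  0.22988825 -0.05358851]
floor tilt deg x,y [-1.99  7.75] floor z 0.0159 60 | tcp [ 0.4769 -0.4423  0.0401] w 0.0057 g 60.6 f [-0.7 -1.4  4.9] tq [-0.41  0.27  0.01]
```

Contact is on the near side while the moment still carries the far side, so I roll the tool back slightly until the pan is flat before releasing.

```bash
python3 -m crank '{"steps":[[[0,0,0],[-0.1,0,0]],[[0,0,0],[0,0,0]]]}' |grep -E 'ft'
python3 -c "
from h import *
print(monitor.read_state()['torque'])"
python3 -m crank '{"steps":[[[0,0,0],[-0.1,0,0]],[[0,0,0],[0,0,0]]]}' |grep -E 'ft'
python3 -c "
from h import *
print(monitor.read_state()['torque'])"
python3 -m crank '{"steps":[[[0,0,0],[-0.1,0,0]],[[0,0,0],[0,0,0]]]}' |grep -E 'ft'
python3 -c "
from h import *
print(monitor.read_state()['torque'])"
```

```text
ft_force: [-1.9, -1.7, 6.1]
[-0.47600565  0.31901874  0.02680425]
ft_force: [-1.2, -2.0, 6.6]
[-0.4405247   0.41890852  0.04271097]
ft_force: [-1.9, -1.6, 5.5]
[-0.68224792  0.27800097  0.02270765]
```

```bash
python3 -m crank '{"steps":[[[0,0,0],[0,0,0]],[[0,0,0],[0,0,0]],[[0,0,0],[0,0,0]]]}' 0 15 |grep -E 'ft|wid|grip'
python3 -m crank '{"steps":[[[0,0,0],[0,0,0]],[[0,0,0],[0,0,0]],[[0,0,0],[0,0,0]]]}' 0 4 |grep -E 'ft|wid|grip'
python3 -m crank '{"steps":[[[0,0,0],[0,0,0]],[[0,0,0],[0,0,0]],[[0,0,0],[0,0,0]],[[0,0,0],[0,0,0]],[[0,0,0],[0,0,0]]]}' 24 |grep -E 'ft|wid|grip'
python3 -m crank '{"steps":[[[0,0,0.1],[0,0,0]],[[0,0,0.2],[0,0,0]],[[0,0,0.3],[0,0,0]],[[0,0,0.4],[0,0,0]],[[0,0,0.6],[0,0,0]],[[0,0,0.6],[0,0,0]],[[0,0,0.8],[0,0,0]],[[0,0,0.8],[0,0,0]],[[0,0,0.8],[0,0,0]],[[0,0,0.8],[0,0,0]]]}' |grep -E 'time|ee|ft|wid|grip'
python3 -m crank '{"steps":[[[-0.5,0.5,0.4],[0,0,0]],[[-0.5,0.7,0],[0,0,0]],[[-0.5,0.9,0],[0,0,0]],[[-0.5,0.9,0],[0,0,0]],[[-0.5,0.9,0],[0,0,0]],[[0,0.9,0],[0,0,0]],[[0,0.9,0],[0,0,0]],[[0,0.9,0],[0,0,0]],[[0,0.9,0],[0,0,0]],[[0,0.5,0],[0,0,0]]]}' |grep -E 'time|ee|ft'
python3 - <<'E'
from h import *
ims=[]
for n in('top','side'):
    c=cam(n); print(n)
    for nm,h,R,x,y in(('tall',.135,.031,.615,-.158),('std',.101,.053,.608,.114),('pan',.071,.078,.478,-.371),('L',.013,.077,.478,-.371)): print(nm,*ring(c,h,R,x,y))
    P=pts(c)
    for x,y,R,nm in((.615,-.158,.018,'t'),(.608,.115,.03,'s'),(.478,-.371,.045,'p')):
        k=P[(np.hypot(P[...,0]-x,P[...,1]-y)<R)&(P[...,2]<.03)&(c['z_map']>0)]
        if len(k)>10: A=np.c_[k[:,0]-x,k[:,1]-y,np.ones(len(k))]; s=np.linalg.lstsq(A,k[:,2],rcond=None)[0]; print(nm,'floor z,tilt',s[2].round(4),np.degrees(s[:2]).round(1),len(k))
    ims.append(c['pixels'][60:360,130:480])
a=np.hstack(ims); cv2.imwrite('pics/final.png',a)
E
```

```text
ft_force: [-1.0, -2.0, 6.1]
width: 0.0064
grip_force: 15.1
ft_force: [-0.4, -1.7, 6.4]
width: 0.0065
grip_force: 4.1
ft_force: [1.3, -0.4, 0.3]
width: 0.0228
grip_force: 0.0
time: 45.72
ee_pos: [0.4766, -0.4418, 0.1766]
eef_rot: [0.0, 1.0, 0.024, 0.0]
ft_force: [-0.1, 0.4, 0.0]
width: 0.0239
grip_force: 0.0
time: 46.55
ee_pos: [0.4145, -0.2395, 0.1855]
eef_rot: [-0.0, 1.0, 0.024, 0.001]
ft_force: [0.3, 0.0, 0.6]
top
tall [ 0.6145 -0.1592] 72 35 0.0323
std [0.6084 0.1132] 118 35 0.0537
pan [ 0.4791 -0.372 ] 86 21 0.0778
L [ 0.4812 -0.3733] 64 19 0.0769
t floor z,tilt 0.0111 [21.5  5.6] 14
s floor z,tilt 0.0133 [1.4 2.9] 263
p floor z,tilt 0.0131 [0.2 0.9] 226
side
tall [ 0.6158 -0.1557] 39 31 0.0319
std [0.6091 0.1161] 107 36 0.0529
pan [ 0.4793 -0.37  ] 87 32 0.078
L [ 0.4776 -0.3628] 65 25 0.0763
p floor z,tilt 0.0127 [0.4 1. ] 89
```

View pics/final.png

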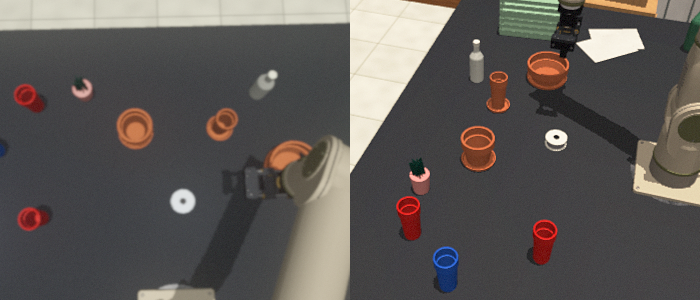

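All three pots stand upright in their own saucers, with the pan floor at 13 mm and flat. The spray can, spool and tag pot are where they began, and the gripper touches nothing.

```bash
python3 -m crank '{"steps":[[[0,0,0],[0,0,0]],[[0,0,0],[0,0,0]],[[0,0,0],[0,0,0]]]}' | grep -E 'time|ee_pos|ft'; python3 -c "
from h import *
print(ticket.close_job())"
```

```text
time: 46.9
ee_pos: [0.414, -0.2428, 0.1846]
ft_force: [0.5, 1.6, 0.8]
the job is handed in; nothing more can be done
None
```

I handed the job in at 46.9 s with each pot upright in its own saucer, taken innermost first; the pan slipped the grip twice near the start spot, the second time dropping back onto the bench upright about 57 mm off, before I set it down in its saucer, and the other items looked unmoved.

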